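Snug down a window ventilator cover in star order

ROBOT

A 7-joint arm with a two-finger parallel gripper is mounted at the origin on the work surface. World frame = base frame: x ahead of the robot, y to its left, z up, the work surface at z = 0. Lengths are in m, angles in rad, forces in N, time in s.
With the tool pointing down it reaches from about 0.425 to 1.025 m from the base axis. Payload 9.4 kg.
Tool frame: the origin (TCP) lies midway between the tips of the shut fingers; the grasp point (between the pads) lies 19 mm behind it; z points along the fingers, x is the direction in which the jaws open and shut, and the axes are right-handed (so a half turn about z gives the same grasp; the last joint's range is limited). The gripper opens to 93 mm and grips with 3 to 60 N. Pads are 15 mm wide; open, the fingers measure 128 mm over their backs; the gripper's body (75 mm by 188 mm) begins 65 mm behind the grasp point.
Start: joints at [1.069, 0.599, -0.003, 1.599, 0.002, 0.943, -0.08], TCP at [0.299, -0.661, 0.219] pointing down, gripper open.
Joint ranges: [-2.57, 2.57], [-0.35, 1.97], [-1.29, 1.29], [0.11, 2.56], [-1.05, 4.19], [0.11, 1.86], [-2.63, 2.63]. Speed limits (rad/s): [2.22, 2.22, 3.01, 3.01, 3.14, 3.14, 3.14].

INTERFACE

Orientations are given as a 3x3 rotation matrix whose columns are the frame's x, y, z axes.
In Python, from plant import observe, eyes, job gives the robot as it stands.
- The arm moves only by the shell command python3 -m crank 'ROWS'. ROWS is JSON, a list of rows, each an object with "xyz": the shift along the tool's x, y, z in m, a list of three; "delta_rot": the turn, a rotation vector about the tool's x, y, z in degrees, a list of three; "grip": the finger opening in m, from 0 to 0.093. A call has 1 to 20 rows; each row is the pose to reach, as a shift and turn from the pose commanded when the call began, along the tool's axes at that moment; what a row does not reach only later rows make up. A row lasts 1/8 s, in which the tool goes at most 62.5 mm and 10.7 degrees, less where a joint would pass 70% of its speed; a pose out of reach is approached as far as the arm can. A call with a gripper value outside its range is refused whole. The fingers move at their own pace and stop on an object; the grip force is fixed at half the most. Time passes only in rows, so rows that repeat a pose let the fingers close. It gives the time, the measured TCP pose, the force and the opening at its end, in the units of the state.
- observe(): the state, without advancing time (a new reading comes with each control period).
- eyes.snapshot(name): name is "scene" or "top" or "wrist"; returns (picture, depth): 480x640x3 uint8, red, green, blue; 480x640 float32, m along the optical axis (not along the pixel's ray), 0 where there is no reading.
- eyes.get_calibration(name): a dict with "K" (3x3 intrinsics, pixels), "k1" (the pictures are not rectified: a ray, as slopes to the right and down, at radius r is drawn at 1 + k1 r^2 times it, then the intrinsics apply), "R" (3x3) and "t" (3): a world point X has camera coordinates R X + t; the wrist camera has in their place "hand_eye" (4x4, takes a point from camera to tool coordinates, whose origin is the TCP and whose axes are the tool frame's). Camera axes: x right, y down, z forward; pixel columns grow to the right and rows downward; lengths in m; the calibration is good to about 2 mm. A picture is of the moment at which its call begins: read the wrist's pose just before it. get_calibration takes no time and is no camera call.
- job.finish_job(): hands the job in, once; it reports no verdict.
The state is a dict: "clock": time; "qpos": joint angles; "joint_vel": joint speeds; "tau": joint torques, N m; "eef_pos": TCP position; "tool_rot": TCP orientation; "force": force on the tool from outside, world axes, zero at the start; "ft_torque": the same for the moment, N m; "opening": finger opening in m.
Only numpy, scipy, OpenCV 4.12 (cv2) and the standard library are available. Lean on these libraries where they do the work, as an engineer would, in place of code of your own. Each camera call takes 0.05 s, during which the arm holds its last target. There are 200 camera calls.

TASK

Fasten the ventilator cover to the window sash with its four thumb nuts, evenly and in star order, always going from one nut to the one straight across before starting the other pair. Go round twice: first give each nut about an eighth of a turn (45 degrees) clockwise, then tighten each until the cover is fully home on its seat and the nut is snug by feel, not overtightened. Don't let the cover cock over, leave the other things alone, and let go of everything at the end.

Things in the scene. Friction and masses are not known exactly. Their poses are not given: they have to be found in the camera images.
- sash: White window sash lying flat, fixed: 340 x 620 mm, 36 mm thick, one light filled with plywood, the other (+y side) glazed. Origin: on the table under the centre of the square ventilator cover; x, y along the edges of cover and sash, z up. A low aluminium rim (153 mm inside, 176 mm outside, top 42 mm above the table) surrounds the cover.
- cover: Loose white steel plate 150 x 150 x 6 mm with a low round boss in the middle (radius 26, height 12 mm), lying in the rim on a soft gasket under the nuts. Origin: centre of its underside, 38 mm above the table at the start; z its upward normal. Home is a hard metal seat 1.8 to 3.8 mm lower: that depth can only be felt. Crushing the gasket takes at most 5 N a corner.
- nut0: Thumb nut 0: round knurled steel head 34 mm across, 30 mm tall (grip across the diameter, any yaw), on a stud at (+55, +55) mm in the sash's x, y; straight across from nut 2. Below it a neck and a 40 mm sprung collar that bears on the cover. Origin: centre of the head, on the axis, about 72 mm above the table at the start; it sinks as the nut tightens but does not turn.
- nut1: Thumb nut 1: round knurled steel head 34 mm across, 30 mm tall (grip across the diameter, any yaw), on a stud at (-55, +55) mm in the sash's x, y; straight across from nut 3. Below it a neck and a 40 mm sprung collar that bears on the cover. Origin: centre of the head, on the axis, about 72 mm above the table at the start; it sinks as the nut tightens but does not turn.
- nut2: Thumb nut 2: round knurled steel head 34 mm across, 30 mm tall (grip across the diameter, any yaw), on a stud at (-55, -55) mm in the sash's x, y; straight across from nut 0. Below it a neck and a 40 mm sprung collar that bears on the cover. Origin: centre of the head, on the axis, about 72 mm above the table at the start; it sinks as the nut tightens but does not turn.
- nut3: Thumb nut 3: round knurled steel head 34 mm across, 30 mm tall (grip across the diameter, any yaw), on a stud at (+55, -55) mm in the sash's x, y; straight across from nut 1. Below it a neck and a 40 mm sprung collar that bears on the cover. Origin: centre of the head, on the axis, about 72 mm above the table at the start; it sinks as the nut tightens but does not turn.
- turn0 (a joint): Turn of nut 0 (rad), grows clockwise from above; 2.5 mm down per rad, stays put; 0 to 0.3 at the start; at 0, 0.8 to 1.3 mm of air under the collar. Moment felt when held just after a turn: under 0.06 N m until home (0.75 to 2.05 rad from the start), then +0.06 or so per 0.1 rad; half as much again in motion. Snug is 0.2 held (12 N clamp), over 0.28 too tight. Rubber bush: the head leads the nut 0.3 rad per N m.
- turn1 (a joint): Turn of nut 1 (rad), grows clockwise from above; 2.5 mm down per rad, stays put; 0 to 0.3 at the start; at 0, 0.8 to 1.3 mm of air under the collar. Moment felt when held just after a turn: under 0.06 N m until home (0.75 to 2.05 rad from the start), then +0.06 or so per 0.1 rad; half as much again in motion. Snug is 0.2 held (12 N clamp), over 0.28 too tight. Rubber bush: the head leads the nut 0.3 rad per N m.
- turn2 (a joint): Turn of nut 2 (rad), grows clockwise from above; 2.5 mm down per rad, stays put; 0 to 0.3 at the start; at 0, 0.8 to 1.3 mm of air under the collar. Moment felt when held just after a turn: under 0.06 N m until home (0.75 to 2.05 rad from the start), then +0.06 or so per 0.1 rad; half as much again in motion. Snug is 0.2 held (12 N clamp), over 0.28 too tight. Rubber bush: the head leads the nut 0.3 rad per N m.
- turn3 (a joint): Turn of nut 3 (rad), grows clockwise from above; 2.5 mm down per rad, stays put; 0 to 0.3 at the start; at 0, 0.8 to 1.3 mm of air under the collar. Moment felt when held just after a turn: under 0.06 N m until home (0.75 to 2.05 rad from the start), then +0.06 or so per 0.1 rad; half as much again in motion. Snug is 0.2 held (12 N clamp), over 0.28 too tight. Rubber bush: the head leads the nut 0.3 rad per N m.
- putty_knife: Bystander on the table: putty knife, grey handle and steel blade, about 185 mm long; origin at its underside. Leave it alone.
- putty_tin: Bystander on the table: putty tin, 80 mm across, 85 mm tall; origin at its underside. Leave it alone.
- sanding_block: Bystander on the table: cork sanding block, 90 x 50 x 28 mm; origin at its underside. Leave it alone.
Not all that is in view belongs to the job. What is shaped like the cover but green or red is not meant.

How it is judged:
On the way, in this order (a step that is already met when the one before it is completed fails the run):
1. one opposite pair has been nipped down (each nut sunk over 1.1 mm, about 25 degrees), the other pair not yet turned (under 0.8 mm), and no nut clamps over 9 N (((distance of each of nut0, nut2 from where it was at the start of the episode above 0.0011 m and distance of each of nut1, nut3 from where it was at the start of the episode below 0.0008 m and contact force between cover and nut0 below 9 N and contact force between cover and nut1 below 9 N and contact force between cover and nut2 below 9 N and contact force between cover and nut3 below 9 N) or (distance of each of nut1, nut3 from where it was at the start of the episode above 0.0011 m and distance of each of nut0, nut2 from where it was at the start of the episode below 0.0008 m and contact force between cover and nut0 below 9 N and contact force between cover and nut1 below 9 N and contact force between cover and nut2 below 9 N and contact force between cover and nut3 below 9 N))), for 0.1 s.
2. all four nuts nipped down over 1.1 mm, none clamping over 9 N yet (distance of each of nut0, nut1, nut2, nut3 from where it was at the start of the episode above 0.0011 m and contact force between cover and nut0 below 9 N and contact force between cover and nut1 below 9 N and contact force between cover and nut2 below 9 N and contact force between cover and nut3 below 9 N), for 0.1 s.
3. one opposite pair is snug (each bears on the cover with over 6 N) while the other pair is still slack (under 4.5 N) (((contact force between cover and nut0 above 6 N and contact force between cover and nut2 above 6 N and contact force between cover and nut1 below 4.5 N and contact force between cover and nut3 below 4.5 N) or (contact force between cover and nut1 above 6 N and contact force between cover and nut3 above 6 N and contact force between cover and nut0 below 4.5 N and contact force between cover and nut2 below 4.5 N))), for 0.1 s.
At the end, for the whole second after the job is handed in: Every nut bears on the cover with 7 to 20 N, the cover has sunk over 1.4 mm, the cover lies level within 0.012 rad (seated all round) and at rest (contact force between cover and nut0 between 7 and 20 N and contact force between cover and nut1 between 7 and 20 N and contact force between cover and nut2 between 7 and 20 N and contact force between cover and nut3 between 7 and 20 N and angle between cover's own z axis and vertical below 0.012 rad and distance of cover from where it was at the start of the episode above 0.0014 m and linear speed of cover below 0.01 m/s); the robot touches nothing.
It fails at once if a nut is overtightened (over 34 N between nut and cover, twist included) (contact force between cover and nut0 above 34 N or contact force between cover and nut1 above 34 N or contact force between cover and nut2 above 34 N or contact force between cover and nut3 above 34 N).
It fails at once if the cover is cocked by more than 0.028 rad (angle between cover's own z axis and vertical above 0.028 rad).
It fails at once if a bystander is moved more than 20 mm (distance of any of putty_knife, putty_tin, sanding_block from where it was at the start of the episode above 0.02 m).
It also fails if it takes over 72 s, if anything falls off the work surface, if the arm or the gripper's body presses on something with over 40 N, if the wrist force passes 120 N, or if a joint passes its speed limit or range.

## Working session

There is one attempt and no reset: what is moved stays moved. The work goes in short steps, Python scripts to look and compute and a shell command to move; the robot and the scene stay as the last step left them, time stands still between calls to the robot, and variables do not carry over. Pictures are saved under pics/ and viewed, about 8 in all and at most 12, crops included, and the job is handed in when it is done.

```bash
ls; mkdir -p pics
python3 - <<'E'
from plant import observe, eyes
import cv2, numpy as np
s=observe(); print({k:np.round(v,3).tolist() for k,v in s.items()})
for n in ("top","scene"):
    p,d=eyes.snapshot(n); cv2.imwrite(f"pics/{n}0.png",p[:,:,::-1]); np.save(f"pics/{n}0.npy",d)
    c=eyes.get_calibration(n); print(n,{k:np.round(v,4).tolist() for k,v in c.items()})
print(eyes.get_calibration("wrist"))
E
```

```text
pics
{'clock': 0.0, 'qpos': [1.069, 0.6, -0.003, 1.6, 0.002, 0.943, -0.08], 'joint_vel': [0.001, 0.001, 0.001, 0.001, -0.001, 0.002, -0.001], 'tau': [-0.001, -76.507, 1.497, -25.236, -0.052, 0.017, 0.0], 'eef_pos': [0.299, -0.66, 0.218], 'tool_rot': [[0.412, -0.911, -0.001], [-0.911, -0.412, 0.001], [-0.002, 0.0, -1.0]], 'force': [0.935, 0.084, 0.507], 'ft_torque': [-0.007, -0.014, 0.026], 'opening': 0.093}
top {'K': [[460.8534, 0.0, 322.7158], [0.0, 460.8534, 243.8124], [0.0, 0.0, 1.0]], 'k1': -0.121, 'R': [[-0.0031, -0.9999, 0.0098], [-0.9941, 0.0021, -0.1084], [0.1084, -0.01, -0.9941]], 't': [-0.1271, 0.4583, 0.9523]}
scene {'K': [[554.4159, 0.0, 314.7932], [0.0, 554.4159, 232.29], [0.0, 0.0, 1.0]], 'k1': -0.052, 'R': [[0.5131, 0.8582, 0.0125], [0.4921, -0.2822, -0.8235], [-0.7032, 0.4287, -0.5672]], 't': [-0.133, -0.2117, 1.7754]}
{'K': array([[331.72877229,   0.        , 320.01509652],
       [  0.        , 331.72877229, 240.51306635],
       [  0.        ,   0.        ,   1.        ]]), 'k1': -0.05388540966242159, 'hand_eye': array([[ 9.99999402e-01, -4.96857691e-04,  9.74299779e-04,
        -6.47783526e-04],
       [ 2.21071647e-04,  9.64289625e-01,  2.64849902e-01,
        -7.41016257e-02],
       [-1.07109988e-03, -2.64849528e-01,  9.64289158e-01,
        -1.65930356e-01],
       [ 0.00000000e+00,  0.00000000e+00,  0.00000000e+00,
         1.00000000e+00]])}
```

View pics/top0.png

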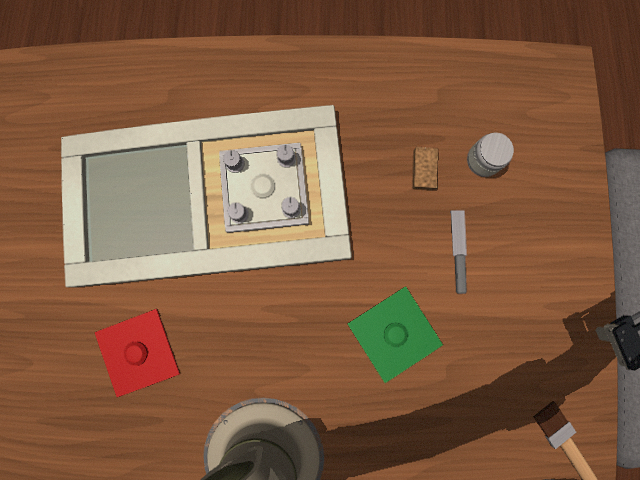

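The cover meant is the white one in the sash rim, boss at (263,186), with the nuts at (232,160), (237,212), (290,207) and (285,154). The red plate (137,353) and green plate (396,335) are decoys. The glazed light is on the left, which is +y.

```bash
cat > h.py <<'E'
import numpy as np, cv2
from plant import observe, eyes
def points(name, depth, s=None):
    """world xyz for every pixel"""
    c=eyes.get_calibration(name); K=c["K"]
    v,u=np.mgrid[0:480,0:640].astype(float)
    n=cv2.undistortPoints(np.stack([u,v],-1).reshape(-1,1,2),K,np.array([c["k1"],0,0,0.])).reshape(480,640,2)
    P=np.dstack([n,np.ones((480,640))])*depth[...,None]
    if name=="wrist":
        H=c["hand_eye"]; T=P@H[:3,:3].T+H[:3,3]
        return T@np.array(s["tool_rot"]).T+np.array(s["eef_pos"])
    return (P-c["t"])@np.array(c["R"])
def heads(X,lo,hi,centre=None,rad=0.13):
    m=((X[...,2]>lo)&(X[...,2]<hi))
    if centre is not None: m&=np.hypot(X[...,0]-centre[0],X[...,1]-centre[1])<rad
    n,L=cv2.connectedComponents(m.astype(np.uint8)); out=[]
    for i in range(1,n):
        k=L==i
        if k.sum()<25: continue
        xy=X[k][:,:2]; (a,b),r=cv2.minEnclosingCircle((xy*1000).astype(np.float32))
        vu=np.argwhere(k).mean(0)
        out.append((a/1000,b/1000,r,np.median(X[k][:,2]),xy.mean(0),vu[::-1],k.sum()))
    return out
def fit(P):
    """sash pose from nut xy in order 0..3"""
    M=np.array([[55,55],[-55,55],[-55,-55],[55,-55]])/1000
    P=np.array(P); c=P.mean(0); Q=P-c
    th=np.arctan2((M[:,0]*Q[:,1]-M[:,1]*Q[:,0]).sum(),(M*Q).sum())
    R=np.array([[np.cos(th),-np.sin(th)],[np.sin(th),np.cos(th)]])
    return c,th,M@R.T+c,Q-M@R.T
E
python3 - <<'E'
from h import *
np.set_printoptions(precision=4,suppress=True)
for name,roi in (("top",None),("scene",None)):
    d=np.load(f"pics/{name}0.npy"); X=points(name,d)
    if name=="top": c0=X[186,263]; print("boss",c0)
    hs=heads(X,0.079,0.097,c0)
    for h in hs: print(name,h)
E
```

```text
boss [ 0.5762 -0.0037  0.0569]
top (0.6389810791015625, -0.050260570526123045, 18.2708797454834, np.float64(0.08847493230070885), array([ 0.6377, -0.0502]), array([284.4335, 152.9313]), np.int64(233))
top (0.6289656982421875, 0.058192981719970706, 18.499975204467773, np.float64(0.08823377479121908), array([0.6275, 0.058 ]), array([231.4979, 158.0905]), np.int64(243))
top (0.5309613037109375, -0.061129798889160154, 17.825441360473633, np.float64(0.08794029946150539), array([ 0.5301, -0.0616]), array([289.6417, 204.7958]), np.int64(240))
top (0.5196017456054688, 0.04598714447021485, 17.367794036865234, np.float64(0.08862736379627881), array([0.5185, 0.0456]), array([236.2543, 210.625 ]), np.int64(232))
scene (0.517497802734375, 0.047669635772705075, 19.622934341430664, np.float64(0.08664111977341639), array([0.5209, 0.0447]), array([384.5726, 216.7436]), np.int64(117))
scene (0.5273471069335938, -0.06423159790039062, 19.66385269165039, np.float64(0.08628399523837257), array([ 0.532 , -0.0649]), array([350.5081, 231.5081]), np.int64(124))
scene (0.627408203125, 0.05845453262329101, 20.746036529541016, np.float64(0.08613886337192762), array([0.6301, 0.056 ]), array([416.155 , 237.2868]), np.int64(129))
scene (0.6385693359375, -0.05174908447265625, 19.06211280822754, np.float64(0.08634086205899147), array([ 0.6412, -0.0534]), array([381.7007, 253.6122]), np.int64(147))
```

View pics/scene0.png

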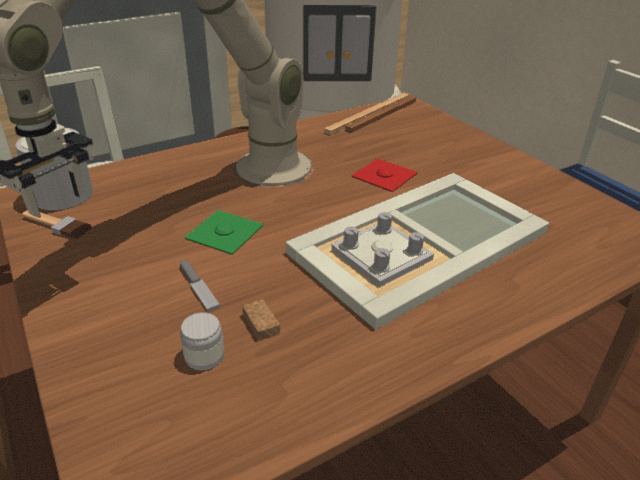

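Nut head tops measured at about 87 mm, four in a 110 mm square, which fits the description. Sash yaw is about 6°, centred near (0.579, -0.002). I'll go above the centre with the wrist wound back counter-clockwise, to leave room for clockwise turning, and look once from close by.

```bash
python3 -m crank '[{"xyz":[-0.484,-0.526,0.018],"delta_rot":[0,0,-110],"grip":0.06},{"xyz":[-0.484,-0.526,0.018],"delta_rot":[0,0,-110],"grip":0.06},{"xyz":[-0.484,-0.526,0.018],"delta_rot":[0,0,-110],"grip":0.06},{"xyz":[-0.484,-0.526,0.018],"delta_rot":[0,0,-110],"grip":0.06},{"xyz":[-0.484,-0.526,0.018],"delta_rot":[0,0,-110],"grip":0.06},{"xyz":[-0.484,-0.526,0.018],"delta_rot":[0,0,-110],"grip":0.06},{"xyz":[-0.484,-0.526,0.018],"delta_rot":[0,0,-110],"grip":0.06},{"xyz":[-0.484,-0.526,0.018],"delta_rot":[0,0,-110],"grip":0.06},{"xyz":[-0.484,-0.526,0.018],"delta_rot":[0,0,-110],"grip":0.06},{"xyz":[-0.484,-0.526,0.018],"delta_rot":[0,0,-110],"grip":0.06},{"xyz":[-0.484,-0.526,0.018],"delta_rot":[0,0,-110],"grip":0.06},{"xyz":[-0.484,-0.526,0.018],"delta_rot":[0,0,-110],"grip":0.06},{"xyz":[-0.484,-0.526,0.018],"delta_rot":[0,0,-110],"grip":0.06},{"xyz":[-0.484,-0.526,0.018],"delta_rot":[0,0,-110],"grip":0.06},{"xyz":[-0.484,-0.526,0.018],"delta_rot":[0,0,-110],"grip":0.06}]'
cat > look.py <<'E'
from h import *
import sys
np.set_printoptions(precision=4,suppress=True)
s=observe(); p,d=eyes.snapshot("wrist"); cv2.imwrite("pics/w1.png",p[:,:,::-1]); np.save("pics/w1.npy",d)
print(s["clock"],np.array(s["qpos"]),np.array(s["eef_pos"])); print(np.array(s["tool_rot"]),s["opening"],s["ft_torque"],s["force"])
X=points("wrist",d,s)
hs=heads(X,0.079,0.097,(.579,-.002))
for h in hs: print(h)
c=np.array([.579,-.002]); G=[(.629,.058),(.520,.046),(.5307,-.0613),(.639,-.0503)]
P=[min(hs,key=lambda h:np.hypot(h[0]-g[0],h[1]-g[1]))[:2] for g in G]
print(fit(P))
E
python3 look.py
```

```text
clock: 1.98
eef_pos: [0.5781, -0.0046, 0.2005]
tool_rot: [[0.717, 0.697, -0.001], [0.697, -0.717, -0.001], [-0.001, 0.0, -1.0]]
force: [0.0, -0.6, -0.8]
opening: 0.0602
1.975 [ 0.3023  0.498  -0.563   1.9353  0.361   0.8094  0.3126] [ 0.5781 -0.0046  0.2005]
[[ 0.7168  0.6973 -0.0006]
 [ 0.6973 -0.7168 -0.0009]
 [-0.001   0.0002 -1.    ]] 0.060176654189173916 [-0.0312 -0.1723 -0.0362] [ 0.002  -0.5905 -0.8068]
(0.51719921875, 0.04882943725585937, 17.46730613708496, np.float64(0.08806637157454356), array([0.5169, 0.0488]), array([310.9849, 140.2647]), np.int64(1394))
(0.6264874877929687, 0.05992789077758789, 18.236459732055664, np.float64(0.08760606020761172), array([0.6248, 0.06  ]), array([410.2863, 221.5863]), np.int64(1303))
(0.5282785034179688, -0.06041288757324219, 17.922199249267578, np.float64(0.08738056902114977), array([ 0.5283, -0.059 ]), array([235.4069, 241.5085]), np.int64(1241))
(0.6374285278320313, -0.049611602783203125, 17.874088287353516, np.float64(0.08772140860798015), array([ 0.6362, -0.0481]), array([331.5157, 311.4084]), np.int64(1053))
(array([ 0.5773, -0.0003]), np.float64(0.1001171270974722), array([[ 0.6266,  0.0599],
       [ 0.5171,  0.0489],
       [ 0.5281, -0.0605],
       [ 0.6376, -0.0495]]), array([[-0.0001,  0.    ],
       [ 0.0001, -0.0001],
       [ 0.0002,  0.0001],
       [-0.0001, -0.0001]]))
```

View pics/w1.png

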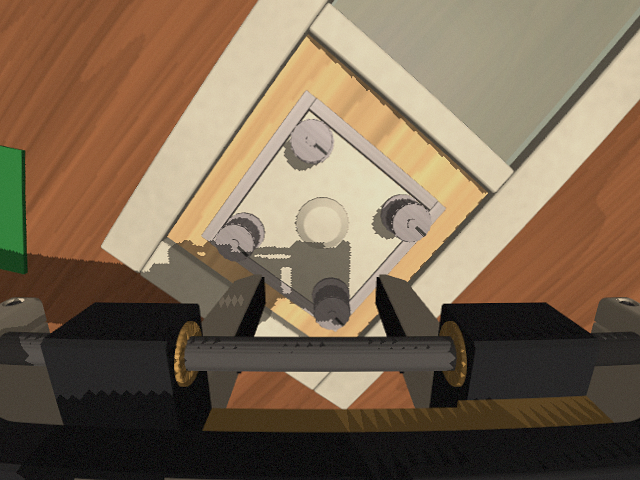

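Wrist view: nut1 (311,140), nut0 (410,222), nut2 (236,240) and nut3 (331,311). The square fits to 0.1 mm, and it differs from the top camera by about 2 mm, so I take the mean. Next I descend on nut0.

```bash
cat > st.py <<'E'
from plant import observe
import numpy as np
s=observe(); r=np.array(s["tool_rot"]); f=np.array(s["force"]); m=np.array(s["ft_torque"])
print("t",round(s["clock"],2),"pos",np.round(s["eef_pos"],4),"yaw",round(np.degrees(np.arctan2(r[1,0],r[0,0])),2),"q7",round(s["qpos"][6],2),"F_tool",np.round(r.T@f,1),"M_tool",np.round(r.T@m,3),"open",round(s["opening"],4))
E
python3 -m crank '[{"xyz":[0.05,-0.007,0.02],"delta_rot":[0,0,0],"grip":0.06},{"xyz":[0.0788,-0.0115,0.06],"delta_rot":[0,0,0],"grip":0.06},{"xyz":[0.0788,-0.0115,0.11],"delta_rot":[0,0,0],"grip":0.06},{"xyz":[0.0788,-0.0115,0.1425],"delta_rot":[0,0,0],"grip":0.06},{"xyz":[0.0788,-0.0115,0.1425],"delta_rot":[0,0,0],"grip":0.06}]'; python3 st.py
python3 -m crank '[{"xyz":[0,0,0],"delta_rot":[0,0,0],"grip":0.03},{"xyz":[0,0,0],"delta_rot":[0,0,0],"grip":0.03},{"xyz":[0,0,0],"delta_rot":[0,0,0],"grip":0.03}]'; python3 st.py
```

```text
clock: 2.65
eef_pos: [0.6253, 0.0594, 0.056]
tool_rot: [[0.716, 0.698, -0.004], [0.698, -0.716, -0.001], [-0.004, -0.002, -1.0]]
force: [-0.0, 1.1, 0.8]
opening: 0.0596
t 2.65 pos [0.6253 0.0594 0.056 ] yaw 44.3 q7 0.1 F_tool [ 0.7 -0.8 -0.8] M_tool [-0.095  0.094 -0.063] open 0.0596
clock: 3.02
eef_pos: [0.6268, 0.0596, 0.0593]
tool_rot: [[0.716, 0.698, 0.0], [0.698, -0.716, -0.001], [-0.001, 0.001, -1.0]]
force: [-7.1, -7.5, 5.7]
opening: 0.0345
t 3.02 pos [0.6268 0.0596 0.0593] yaw 44.3 q7 0.1 F_tool [-10.3   0.4  -5.7] M_tool [-0.206 -2.196  0.059] open 0.0345
```

```bash
python3 -m crank '[{"xyz":[-0.001,0,0],"delta_rot":[0,0,0],"grip":0.03},{"xyz":[-0.001,0,0],"delta_rot":[0,0,0],"grip":0.03}]' >/dev/null; python3 st.py
```

```text
t 3.27 pos [0.6264 0.0592 0.0592] yaw 44.31 q7 0.1 F_tool [-3.2  1.6 -6.7] M_tool [-0.058 -0.622  0.041] open 0.0335
```

```bash
python3 -m crank '[{"xyz":[-0.0005,0,-0.001],"delta_rot":[0,0,9],"grip":0.03},{"xyz":[-0.0005,0,-0.0006],"delta_rot":[0,0,18],"grip":0.03}]' >/dev/null; python3 st.py;  python3 -m crank '[{"xyz":[0,0,0.0004],"delta_rot":[0,0,9],"grip":0.03},{"xyz":[0,0,0.0008],"delta_rot":[0,0,18],"grip":0.03},{"xyz":[0,0,0.0012],"delta_rot":[0,0,26],"grip":0.03},{"xyz":[0,0,0.0012],"delta_rot":[0,0,26],"grip":0.03},{"xyz":[0,0,0.0012],"delta_rot":[0,0,26],"grip":0.03}]'>/dev/null; python3 st.py
```

```text
t 3.52 pos [0.6262 0.0591 0.0588] yaw 26.03 q7 -0.14 F_tool [1.6 1.1 4.7] M_tool [-0.273  0.153 -0.002] open 0.0333
t 4.15 pos [0.6261 0.0591 0.0577] yaw 0.49 q7 -0.45 F_tool [1.5 3.4 2.2] M_tool [-0.631  0.302 -0.018] open 0.0335
```

```bash
python3 -m crank '[{"xyz":[0,0,0],"delta_rot":[0,0,26],"grip":0.06}]'>/dev/null; python3 -m crank '[{"xyz":[0,0,0],"delta_rot":[0,0,0],"grip":0.06},{"xyz":[0,0,0],"delta_rot":[0,0,0],"grip":0.06}]'>/dev/null; python3 st.py
```

```text
t 4.53 pos [0.6258 0.0598 0.0576] yaw -10.11 q7 -0.58 F_tool [ 0.8  0.1 -0.2] M_tool [-0.108  0.047  0.025] open 0.0582
```

```bash
sed -i 's/,"open",/,"tau7",round(s["tau"][6],3),"open",/' st.py; python3 -m crank '[{"xyz":[0,0,-0.05],"delta_rot":[0,0,0],"grip":0.06},{"xyz":[-0.028,0.05,-0.055],"delta_rot":[0,0,-54.4],"grip":0.06},{"xyz":[-0.056,0.1,-0.055],"delta_rot":[0,0,-54.4],"grip":0.06},{"xyz":[-0.0755,0.1363,-0.05],"delta_rot":[0,0,-54.4],"grip":0.06},{"xyz":[-0.0755,0.1363,-0.025],"delta_rot":[0,0,-54.4],"grip":0.06},{"xyz":[-0.0755,0.1363,-0.001],"delta_rot":[0,0,-54.4],"grip":0.06},{"xyz":[-0.0755,0.1363,-0.001],"delta_rot":[0,0,-54.4],"grip":0.06}]'>/dev/null; python3 st.py
python3 -m crank '[{"xyz":[0,0,0],"delta_rot":[0,0,0],"grip":0.03}]'>/dev/null; python3 st.py
python3 -m crank '[{"xyz":[0,0,0],"delta_rot":[0,0,0],"grip":0.03},{"xyz":[0,0,0],"delta_rot":[0,0,0],"grip":0.03}]'>/dev/null; python3 st.py
```

```text
t 5.4 pos [ 0.526  -0.0611  0.0575] yaw 44.11 q7 0.2 F_tool [0.9 0.7 0.3] M_tool [-0.072  0.071  0.004] tau7 0.697 open 0.0599
t 5.53 pos [ 0.5273 -0.0608  0.0591] yaw 43.88 q7 0.2 F_tool [ 1.1 -0.2 -0.4] M_tool [-0.098  0.086 -0.016] tau7 0.129 open 0.0541
t 5.78 pos [ 0.5273 -0.0609  0.0592] yaw 43.96 q7 0.2 F_tool [1.1 0.2 0.2] M_tool [-0.085  0.082 -0.024] tau7 -0.01 open 0.0347
```

```bash
python3 -m crank '[{"xyz":[0,0,0],"delta_rot":[0,0,0],"grip":0.03},{"xyz":[0,0,0.0004],"delta_rot":[0,0,9],"grip":0.03},{"xyz":[0,0,0.0008],"delta_rot":[0,0,18],"grip":0.03},{"xyz":[0,0,0.0012],"delta_rot":[0,0,27],"grip":0.03},{"xyz":[0,0,0.0016],"delta_rot":[0,0,36],"grip":0.03}]'>/dev/null; python3 st.py; python3 -m crank '[{"xyz":[0,0,0.0004],"delta_rot":[0,0,9],"grip":0.03},{"xyz":[0,0,0.0004],"delta_rot":[0,0,9],"grip":0.03},{"xyz":[0,0,0.0004],"delta_rot":[0,0,9],"grip":0.03}]'>/dev/null; python3 st.py; python3 -m crank '[{"xyz":[0,0,0],"delta_rot":[0,0,0],"grip":0.06},{"xyz":[0,0,0],"delta_rot":[0,0,0],"grip":0.06},{"xyz":[0,0,0],"delta_rot":[0,0,0],"grip":0.06}]'>/dev/null; python3 st.py
```

```text
t 6.4 pos [ 0.5279 -0.0606  0.0575] yaw 7.71 q7 -0.23 F_tool [ 0.6 -1.2 -4.3] M_tool [ 0.166  0.222 -0.055] tau7 1.308 open 0.0334
t 6.78 pos [ 0.5279 -0.0606  0.0571] yaw -0.75 q7 -0.32 F_tool [ 1.8 -0.9 -7.4] M_tool [ 0.186  0.415 -0.   ] tau7 -0.019 open 0.0339
t 7.15 pos [ 0.5265 -0.0611  0.0563] yaw -0.96 q7 -0.32 F_tool [0.1 0.6 1.1] M_tool [-0.023  0.102 -0.004] tau7 0.017 open 0.0575
```

```bash
python3 -m crank '[{"xyz":[0,0,-0.05],"delta_rot":[0,0,0],"grip":0.06},{"xyz":[-0.006,-0.055,-0.055],"delta_rot":[0,0,-45],"grip":0.06},{"xyz":[-0.0123,-0.109,-0.05],"delta_rot":[0,0,-45],"grip":0.06},{"xyz":[-0.0123,-0.109,-0.03],"delta_rot":[0,0,-45],"grip":0.06},{"xyz":[-0.0123,-0.109,-0.0015],"delta_rot":[0,0,-45],"grip":0.06},{"xyz":[-0.0123,-0.109,-0.0015],"delta_rot":[0,0,-45],"grip":0.06}]'>/dev/null; python3 st.py
python3 -m crank '[{"xyz":[0,0,0],"delta_rot":[0,0,0],"grip":0.03},{"xyz":[0,0,0],"delta_rot":[0,0,0],"grip":0.03},{"xyz":[0,0,0],"delta_rot":[0,0,0],"grip":0.03},{"xyz":[0,0,0],"delta_rot":[0,0,0],"grip":0.03}]'>/dev/null; python3 st.py
```

```text
t 7.9 pos [0.5152 0.048  0.0566] yaw 44.08 q7 0.01 F_tool [-1.1  0.2  0.3] M_tool [-0.11   0.081 -0.027] tau7 0.272 open 0.06
t 8.4 pos [0.5168 0.048  0.0586] yaw 43.95 q7 0.0 F_tool [-1.   0.7 -4.4] M_tool [-0.228 -0.164  0.026] tau7 -0.008 open 0.0336
```

```bash
python3 -m crank '[{"xyz":[0,0,0.0004],"delta_rot":[0,0,9],"grip":0.03},{"xyz":[0,0,0.0008],"delta_rot":[0,0,18],"grip":0.03},{"xyz":[0,0,0.0012],"delta_rot":[0,0,27],"grip":0.03},{"xyz":[0,0,0.0016],"delta_rot":[0,0,36],"grip":0.03},{"xyz":[0,0,0.002],"delta_rot":[0,0,45],"grip":0.03},{"xyz":[0,0,0.002],"delta_rot":[0,0,45],"grip":0.03},{"xyz":[0,0,0.002],"delta_rot":[0,0,45],"grip":0.03}]'>/dev/null; python3 st.py; python3 -m crank '[{"xyz":[0,0,0],"delta_rot":[0,0,0],"grip":0.06},{"xyz":[0,0,0],"delta_rot":[0,0,0],"grip":0.06},{"xyz":[0,0,0],"delta_rot":[0,0,0],"grip":0.06}]'>/dev/null; python3 st.py
```

```text
t 9.28 pos [0.5166 0.0479 0.0565] yaw -1.05 q7 -0.51 F_tool [-0.8  2.1 -5.7] M_tool [-0.407 -0.114  0.017] tau7 0.011 open 0.0338
t 9.65 pos [0.5165 0.0483 0.0559] yaw -1.0 q7 -0.51 F_tool [-1.   0.7  0.3] M_tool [-0.012  0.052  0.018] tau7 -0.001 open 0.0577
```

```bash
python3 -m crank '[{"xyz":[0,0,-0.05],"delta_rot":[0,0,0],"grip":0.06},{"xyz":[0.044,0.034,-0.055],"delta_rot":[0,0,-45],"grip":0.06},{"xyz":[0.088,0.069,-0.055],"delta_rot":[0,0,-45],"grip":0.06},{"xyz":[0.1223,0.0956,-0.05],"delta_rot":[0,0,-45],"grip":0.06},{"xyz":[0.1223,0.0956,-0.028],"delta_rot":[0,0,-45],"grip":0.06},{"xyz":[0.1223,0.0956,-0.0022],"delta_rot":[0,0,-45],"grip":0.06},{"xyz":[0.1223,0.0956,-0.0022],"delta_rot":[0,0,-45],"grip":0.06}]'>/dev/null; python3 st.py
python3 -m crank '[{"xyz":[0,0,0],"delta_rot":[0,0,0],"grip":0.03},{"xyz":[0,0,0],"delta_rot":[0,0,0],"grip":0.03},{"xyz":[0,0,0],"delta_rot":[0,0,0],"grip":0.03},{"xyz":[0,0,0],"delta_rot":[0,0,0],"grip":0.03}]'>/dev/null; python3 st.py
```

```text
t 10.53 pos [ 0.6357 -0.0497  0.0564] yaw 43.96 q7 0.28 F_tool [-0.2  0.7 -1.1] M_tool [-0.153  0.147 -0.048] tau7 0.084 open 0.0602
t 11.03 pos [ 0.6372 -0.0498  0.0589] yaw 43.98 q7 0.28 F_tool [-1.6 -0.4 -4.8] M_tool [ 0.049 -0.362 -0.059] tau7 -0.004 open 0.0335
```

```bash
python3 -m crank '[{"xyz":[0,0,0.0004],"delta_rot":[0,0,9],"grip":0.03},{"xyz":[0,0,0.0008],"delta_rot":[0,0,18],"grip":0.03},{"xyz":[0,0,0.0012],"delta_rot":[0,0,27],"grip":0.03},{"xyz":[0,0,0.0016],"delta_rot":[0,0,36],"grip":0.03},{"xyz":[0,0,0.002],"delta_rot":[0,0,45],"grip":0.03},{"xyz":[0,0,0.002],"delta_rot":[0,0,45],"grip":0.03},{"xyz":[0,0,0.002],"delta_rot":[0,0,45],"grip":0.03}]'>/dev/null; python3 st.py; python3 -m crank '[{"xyz":[0,0,0],"delta_rot":[0,0,0],"grip":0.06},{"xyz":[0,0,0],"delta_rot":[0,0,0],"grip":0.06},{"xyz":[0,0,0],"delta_rot":[0,0,0],"grip":0.06}]'>/dev/null; python3 st.py
```

```text
t 11.9 pos [ 0.6374 -0.0497  0.057 ] yaw -1.01 q7 -0.29 F_tool [-1.9  1.3 -5.1] M_tool [-0.275 -0.242  0.009] tau7 0.002 open 0.0336
t 12.28 pos [ 0.6371 -0.0494  0.0561] yaw -1.0 q7 -0.29 F_tool [-0.4  0.3  0.3] M_tool [0.048 0.119 0.002] tau7 0.0 open 0.0573
```

First round done: four nuts at about 45° each, no load felt. Starting round two at nut0, feeling the moment after each step.

```bash
python3 -m crank '[{"xyz":[0,0,-0.05],"delta_rot":[0,0,0],"grip":0.06},{"xyz":[-0.0065,-0.055,-0.055],"delta_rot":[0,0,-45],"grip":0.06},{"xyz":[-0.0131,-0.1085,-0.05],"delta_rot":[0,0,-45],"grip":0.06},{"xyz":[-0.0131,-0.1085,-0.03],"delta_rot":[0,0,-45],"grip":0.06},{"xyz":[-0.0131,-0.1085,-0.001],"delta_rot":[0,0,-45],"grip":0.06},{"xyz":[-0.0131,-0.1085,-0.001],"delta_rot":[0,0,-45],"grip":0.06}]'>/dev/null; python3 st.py
python3 -m crank '[{"xyz":[0,0,0],"delta_rot":[0,0,0],"grip":0.03},{"xyz":[0,0,0],"delta_rot":[0,0,0],"grip":0.03},{"xyz":[0,0,0],"delta_rot":[0,0,0],"grip":0.03},{"xyz":[0,0,0],"delta_rot":[0,0,0],"grip":0.03}]'>/dev/null; python3 st.py
python3 -m crank '[{"xyz":[0,0,0.0002],"delta_rot":[0,0,5],"grip":0.03},{"xyz":[0,0,0.0004],"delta_rot":[0,0,10],"grip":0.03},{"xyz":[0,0,0.0004],"delta_rot":[0,0,10],"grip":0.03},{"xyz":[0,0,0.0004],"delta_rot":[0,0,10],"grip":0.03}]'>/dev/null; python3 st.py
```

```text
t 13.03 pos [0.6246 0.0589 0.0554] yaw 44.04 q7 0.12 F_tool [0.6 0.6 0.4] M_tool [-0.125  0.085  0.023] tau7 0.424 open 0.0603
t 13.53 pos [0.6263 0.0592 0.0579] yaw 43.96 q7 0.12 F_tool [-0.7  0.6 -3.8] M_tool [-0.116 -0.024 -0.032] tau7 -0.009 open 0.0334
t 14.03 pos [0.6263 0.0591 0.0575] yaw 34.08 q7 -0.01 F_tool [-2.1  0.2 -5.7] M_tool [-0.157 -0.221 -0.024] tau7 -0.026 open 0.0334
```

```bash
for i in 1 2; do python3 -m crank '[{"xyz":[0,0,0.0002],"delta_rot":[0,0,5],"grip":0.03},{"xyz":[0,0,0.0004],"delta_rot":[0,0,10],"grip":0.03},{"xyz":[0,0,0.0004],"delta_rot":[0,0,10],"grip":0.03}]'>/dev/null; python3 st.py; done
```

```text
t 14.4 pos [0.6262 0.0591 0.0571] yaw 24.01 q7 -0.14 F_tool [-1.   0.4 -6.6] M_tool [-0.242 -0.267 -0.063] tau7 -0.444 open 0.0333
t 14.78 pos [0.6261 0.059  0.0567] yaw 14.02 q7 -0.26 F_tool [-1.3  0.9 -7.2] M_tool [-0.318 -0.301 -0.111] tau7 -0.491 open 0.0335
```

```bash
for i in 1 2; do python3 -m crank '[{"xyz":[0,0,0],"delta_rot":[0,0,0],"grip":0.03}]'>/dev/null; python3 st.py; done
```

```text
t 14.9 pos [0.6262 0.059  0.0567] yaw 14.09 q7 -0.26 F_tool [-1.3 -0.2 -8. ] M_tool [-0.228 -0.339 -0.078] tau7 -0.09 open 0.0333
t 15.03 pos [0.6262 0.059  0.0568] yaw 14.09 q7 -0.26 F_tool [-2.5  1.1 -9. ] M_tool [-0.219 -0.357 -0.079] tau7 -0.076 open 0.0331
```

```bash
python3 -m crank '[{"xyz":[0,0,-0.0002],"delta_rot":[0,0,3],"grip":0.03},{"xyz":[0,0,-0.0004],"delta_rot":[0,0,6],"grip":0.03},{"xyz":[0,0,-0.0004],"delta_rot":[0,0,6],"grip":0.03},{"xyz":[0,0,-0.0004],"delta_rot":[0,0,6],"grip":0.03}]'>/dev/null; python3 st.py; python3 -m crank '[{"xyz":[0,0,0],"delta_rot":[0,0,0],"grip":0.03}]'>/dev/null; python3 st.py
```

```text
t 15.53 pos [0.6261 0.0591 0.0566] yaw 8.08 q7 -0.33 F_tool [-0.7  1.7 -5.7] M_tool [-0.389 -0.116 -0.068] tau7 -0.124 open 0.0338
t 15.65 pos [0.6261 0.0591 0.0567] yaw 8.08 q7 -0.33 F_tool [ 0.2  1.3 -6.1] M_tool [-0.325 -0.067 -0.139] tau7 -0.113 open 0.0333
```

```bash
python3 -m crank '[{"xyz":[0,0,0],"delta_rot":[0,0,3],"grip":0.03},{"xyz":[0,0,0],"delta_rot":[0,0,6],"grip":0.03},{"xyz":[0,0,0],"delta_rot":[0,0,6],"grip":0.03},{"xyz":[0,0,0],"delta_rot":[0,0,6],"grip":0.03}]'>/dev/null; python3 st.py; python3 -m crank '[{"xyz":[0,0,0],"delta_rot":[0,0,0],"grip":0.03}]'>/dev/null; python3 st.py
```

```text
t 16.15 pos [0.6261 0.0591 0.0566] yaw 2.13 q7 -0.41 F_tool [-0.5  2.  -5.5] M_tool [-0.454 -0.091 -0.15 ] tau7 -0.169 open 0.0332
t 16.27 pos [0.6261 0.0591 0.0565] yaw 2.12 q7 -0.41 F_tool [-0.3  0.7 -5.7] M_tool [-0.416 -0.091 -0.124] tau7 -0.159 open 0.0331
```

```bash
python3 -m crank '[{"xyz":[0,0,0],"delta_rot":[0,0,3],"grip":0.03},{"xyz":[0,0,0],"delta_rot":[0,0,5],"grip":0.03},{"xyz":[0,0,0],"delta_rot":[0,0,5],"grip":0.03},{"xyz":[0,0,0],"delta_rot":[0,0,5],"grip":0.03},{"xyz":[0,0,0],"delta_rot":[0,0,5],"grip":0.03}]'>/dev/null; python3 st.py; python3 -m crank '[{"xyz":[0,0,0],"delta_rot":[0,0,0],"grip":0.06},{"xyz":[0,0,0],"delta_rot":[0,0,0],"grip":0.06},{"xyz":[0,0,0],"delta_rot":[0,0,0],"grip":0.06}]'>/dev/null; python3 st.py
```

```text
t 16.9 pos [0.626  0.0591 0.0564] yaw -2.92 q7 -0.47 F_tool [ 0.   1.8 -5.1] M_tool [-0.472  0.027 -0.226] tau7 -0.201 open 0.0339
t 17.27 pos [0.6257 0.0594 0.0561] yaw -2.98 q7 -0.47 F_tool [0.2 0.8 0.1] M_tool [-0.054  0.068  0.017] tau7 0.005 open 0.0575
```

```bash
python3 -m crank '[{"xyz":[0,0,-0.05],"delta_rot":[0,0,0],"grip":0.06},{"xyz":[-0.034,0.045,-0.055],"delta_rot":[0,0,-47],"grip":0.06},{"xyz":[-0.067,0.09,-0.055],"delta_rot":[0,0,-47],"grip":0.06},{"xyz":[-0.0919,0.125,-0.05],"delta_rot":[0,0,-47],"grip":0.06},{"xyz":[-0.0919,0.125,-0.028],"delta_rot":[0,0,-47],"grip":0.06},{"xyz":[-0.0919,0.125,-0.001],"delta_rot":[0,0,-47],"grip":0.06},{"xyz":[-0.0919,0.125,-0.001],"delta_rot":[0,0,-47],"grip":0.06}]'>/dev/null; python3 st.py
python3 -m crank '[{"xyz":[0,0,0],"delta_rot":[0,0,0],"grip":0.03},{"xyz":[0,0,0],"delta_rot":[0,0,0],"grip":0.03},{"xyz":[0,0,0],"delta_rot":[0,0,0],"grip":0.03},{"xyz":[0,0,0],"delta_rot":[0,0,0],"grip":0.03}]'>/dev/null; python3 st.py
python3 -m crank '[{"xyz":[0,0,0.0002],"delta_rot":[0,0,5],"grip":0.03},{"xyz":[0,0,0.0002],"delta_rot":[0,0,10],"grip":0.03},{"xyz":[0,0,0.0002],"delta_rot":[0,0,10],"grip":0.03},{"xyz":[0,0,0.0002],"delta_rot":[0,0,10],"grip":0.03}]'>/dev/null; python3 st.py
```

```text
t 18.15 pos [ 0.5266 -0.0608  0.0561] yaw 43.97 q7 0.23 F_tool [-0.2 -0.4 -0.7] M_tool [-0.059  0.038  0.008] tau7 0.153 open 0.0598
t 18.65 pos [ 0.5277 -0.061   0.0579] yaw 43.98 q7 0.23 F_tool [-2.1  0.2 -5.6] M_tool [-0.036 -0.244  0.035] tau7 -0.004 open 0.0334
t 19.15 pos [ 0.5278 -0.061   0.0575] yaw 34.12 q7 0.11 F_tool [-2.3  1.  -6.8] M_tool [-0.162 -0.301  0.022] tau7 -0.025 open 0.0337
```

```bash
for i in 1 2; do python3 -m crank '[{"xyz":[0,0,0.0002],"delta_rot":[0,0,5],"grip":0.03},{"xyz":[0,0,0.0002],"delta_rot":[0,0,10],"grip":0.03},{"xyz":[0,0,0.0002],"delta_rot":[0,0,10],"grip":0.03},{"xyz":[0,0,0.0002],"delta_rot":[0,0,10],"grip":0.03}]'>/dev/null; python3 st.py; done
```

```text
t 19.65 pos [ 0.5278 -0.0609  0.0573] yaw 24.18 q7 -0.01 F_tool [-1.3  1.4 -6.3] M_tool [-0.225 -0.245 -0.049] tau7 -0.077 open 0.0332
t 20.15 pos [ 0.5278 -0.0609  0.057 ] yaw 14.2 q7 -0.12 F_tool [ 0.   1.  -6.1] M_tool [-0.3   -0.177 -0.131] tau7 -0.15 open 0.0332
```

```bash
python3 -m crank '[{"xyz":[0,0,0],"delta_rot":[0,0,3],"grip":0.03},{"xyz":[0,0,0],"delta_rot":[0,0,6],"grip":0.03},{"xyz":[0,0,0],"delta_rot":[0,0,6],"grip":0.03},{"xyz":[0,0,0],"delta_rot":[0,0,6],"grip":0.03},{"xyz":[0,0,0],"delta_rot":[0,0,6],"grip":0.03}]'>/dev/null; python3 st.py
```

```text
t 20.77 pos [ 0.5279 -0.0609  0.0569] yaw 8.13 q7 -0.19 F_tool [ 0.3  1.7 -5.4] M_tool [-0.443 -0.013 -0.158] tau7 -0.191 open 0.0336
```

Nut2 is snug at 0.19. Levelling the cover may have eased nut0, so I'll go back and feel it.

```bash
python3 -m crank '[{"xyz":[0,0,0],"delta_rot":[0,0,0],"grip":0.06},{"xyz":[0,0,0],"delta_rot":[0,0,0],"grip":0.06},{"xyz":[0,0,0],"delta_rot":[0,0,0],"grip":0.06},{"xyz":[0,0,-0.05],"delta_rot":[0,0,0],"grip":0.06},{"xyz":[0.043,-0.039,-0.055],"delta_rot":[0,0,-22],"grip":0.06},{"xyz":[0.085,-0.078,-0.055],"delta_rot":[0,0,-22],"grip":0.06},{"xyz":[0.1142,-0.1049,-0.05],"delta_rot":[0,0,-22],"grip":0.06},{"xyz":[0.1142,-0.1049,-0.028],"delta_rot":[0,0,-22],"grip":0.06},{"xyz":[0.1142,-0.1049,0],"delta_rot":[0,0,-22],"grip":0.06},{"xyz":[0.1142,-0.1049,0],"delta_rot":[0,0,-22],"grip":0.06}]'>/dev/null; python3 st.py
python3 -m crank '[{"xyz":[0,0,0],"delta_rot":[0,0,0],"grip":0.03},{"xyz":[0,0,0],"delta_rot":[0,0,0],"grip":0.03},{"xyz":[0,0,0],"delta_rot":[0,0,0],"grip":0.03},{"xyz":[0,0,0],"delta_rot":[0,0,0],"grip":0.03}]'>/dev/null; python3 st.py
python3 -m crank '[{"xyz":[0,0,0],"delta_rot":[0,0,2],"grip":0.03},{"xyz":[0,0,0],"delta_rot":[0,0,4],"grip":0.03},{"xyz":[0,0,0],"delta_rot":[0,0,4],"grip":0.03},{"xyz":[0,0,0],"delta_rot":[0,0,4],"grip":0.03},{"xyz":[0,0,0],"delta_rot":[0,0,4],"grip":0.03}]'>/dev/null; python3 st.py
```

```text
t 22.02 pos [0.6246 0.0589 0.0549] yaw 30.04 q7 -0.05 F_tool [-0.7  0.6 -0.7] M_tool [-0.147  0.086  0.01 ] tau7 -0.177 open 0.06
t 22.52 pos [0.6264 0.0587 0.0576] yaw 29.98 q7 -0.05 F_tool [-2.1  0.2 -5. ] M_tool [-0.119 -0.216 -0.038] tau7 0.001 open 0.0337
t 23.15 pos [0.6264 0.0588 0.0575] yaw 26.01 q7 -0.1 F_tool [-1.4 -0.4 -6. ] M_tool [-0.176 -0.253 -0.163] tau7 -0.18 open 0.0334
```

Nut0 still holds 0.18. On to nut1.

```bash
python3 -m crank '[{"xyz":[0,0,0],"delta_rot":[0,0,0],"grip":0.06},{"xyz":[0,0,0],"delta_rot":[0,0,0],"grip":0.06},{"xyz":[0,0,0],"delta_rot":[0,0,0],"grip":0.06},{"xyz":[0,0,-0.05],"delta_rot":[0,0,0],"grip":0.06},{"xyz":[-0.052,-0.019,-0.055],"delta_rot":[0,0,-18],"grip":0.06},{"xyz":[-0.103,-0.0382,-0.05],"delta_rot":[0,0,-18],"grip":0.06},{"xyz":[-0.103,-0.0382,-0.028],"delta_rot":[0,0,-18],"grip":0.06},{"xyz":[-0.103,-0.0382,-0.001],"delta_rot":[0,0,-18],"grip":0.06},{"xyz":[-0.103,-0.0382,-0.001],"delta_rot":[0,0,-18],"grip":0.06}]'>/dev/null; python3 st.py
python3 -m crank '[{"xyz":[0,0,0],"delta_rot":[0,0,0],"grip":0.03},{"xyz":[0,0,0],"delta_rot":[0,0,0],"grip":0.03},{"xyz":[0,0,0],"delta_rot":[0,0,0],"grip":0.03},{"xyz":[0,0,0],"delta_rot":[0,0,0],"grip":0.03}]'>/dev/null; python3 st.py
python3 -m crank '[{"xyz":[0,0,0.0002],"delta_rot":[0,0,5],"grip":0.03},{"xyz":[0,0,0.0002],"delta_rot":[0,0,10],"grip":0.03},{"xyz":[0,0,0.0002],"delta_rot":[0,0,10],"grip":0.03},{"xyz":[0,0,0.0002],"delta_rot":[0,0,10],"grip":0.03}]'>/dev/null; python3 st.py
```

```text
t 24.27 pos [0.5159 0.0481 0.0566] yaw 44.03 q7 0.03 F_tool [ 0.3  0.5 -0.5] M_tool [-0.035  0.164 -0.026] tau7 -0.319 open 0.0601
t 24.77 pos [0.5169 0.0479 0.0583] yaw 43.98 q7 0.03 F_tool [-1.5  0.7 -5.2] M_tool [-0.072 -0.243  0.028] tau7 0.001 open 0.0334
t 25.27 pos [0.5168 0.0479 0.0578] yaw 34.09 q7 -0.08 F_tool [-1.9  2.4 -5.7] M_tool [-0.461 -0.411 -0.015] tau7 -0.012 open 0.0331
```

```bash
for i in 1 2; do python3 -m crank '[{"xyz":[0,0,0.0003],"delta_rot":[0,0,5],"grip":0.03},{"xyz":[0,0,0.0003],"delta_rot":[0,0,10],"grip":0.03},{"xyz":[0,0,0.0003],"delta_rot":[0,0,10],"grip":0.03},{"xyz":[0,0,0.0003],"delta_rot":[0,0,10],"grip":0.03}]'>/dev/null; python3 st.py; done
```

```text
t 25.77 pos [0.5168 0.0478 0.0574] yaw 24.13 q7 -0.2 F_tool [-1.2  2.9 -5.9] M_tool [-0.637 -0.327  0.026] tau7 0.031 open 0.0333
t 26.27 pos [0.5167 0.0478 0.057 ] yaw 14.2 q7 -0.31 F_tool [-1.8  3.5 -4.9] M_tool [-0.829 -0.286  0.006] tau7 -0.025 open 0.0337
```

```bash
for i in 1 2; do python3 -m crank '[{"xyz":[0,0,0.0003],"delta_rot":[0,0,5],"grip":0.03},{"xyz":[0,0,0.0003],"delta_rot":[0,0,9],"grip":0.03},{"xyz":[0,0,0.0003],"delta_rot":[0,0,9],"grip":0.03},{"xyz":[0,0,0.0003],"delta_rot":[0,0,9],"grip":0.03}]'>/dev/null; python3 st.py; done
```

```text
t 26.77 pos [0.5167 0.0478 0.0568] yaw 5.22 q7 -0.41 F_tool [-1.9  3.4 -7. ] M_tool [-0.844 -0.231 -0.11 ] tau7 -0.097 open 0.0332
t 27.27 pos [0.5166 0.0478 0.0566] yaw -3.78 q7 -0.5 F_tool [-0.2  4.1 -9.2] M_tool [-0.93  -0.245 -0.134] tau7 -0.165 open 0.0331
```

```bash
python3 -m crank '[{"xyz":[0,0,-0.0003],"delta_rot":[0,0,2.5],"grip":0.03},{"xyz":[0,0,-0.0003],"delta_rot":[0,0,5],"grip":0.03},{"xyz":[0,0,-0.0003],"delta_rot":[0,0,5],"grip":0.03},{"xyz":[0,0,-0.0003],"delta_rot":[0,0,5],"grip":0.03},{"xyz":[0,0,-0.0003],"delta_rot":[0,0,5],"grip":0.03}]'>/dev/null; python3 st.py
```

```text
t 27.9 pos [0.5166 0.0478 0.0566] yaw -8.94 q7 -0.56 F_tool [-0.1  5.2 -3.1] M_tool [-1.205  0.01  -0.221] tau7 -0.191 open 0.0335
```

```bash
python3 -m crank '[{"xyz":[0,0,0],"delta_rot":[0,0,0],"grip":0.06},{"xyz":[0,0,0],"delta_rot":[0,0,0],"grip":0.06},{"xyz":[0,0,0],"delta_rot":[0,0,0],"grip":0.06},{"xyz":[0,0,-0.05],"delta_rot":[0,0,0],"grip":0.06},{"xyz":[0.049,0.029,-0.055],"delta_rot":[0,0,-53],"grip":0.06},{"xyz":[0.098,0.057,-0.055],"delta_rot":[0,0,-53],"grip":0.06},{"xyz":[0.1345,0.0783,-0.05],"delta_rot":[0,0,-53],"grip":0.06},{"xyz":[0.1345,0.0783,-0.028],"delta_rot":[0,0,-53],"grip":0.06},{"xyz":[0.1345,0.0783,-0.001],"delta_rot":[0,0,-53],"grip":0.06},{"xyz":[0.1345,0.0783,-0.001],"delta_rot":[0,0,-53],"grip":0.06}]'>/dev/null; python3 st.py
python3 -m crank '[{"xyz":[0,0,0],"delta_rot":[0,0,0],"grip":0.03},{"xyz":[0,0,0],"delta_rot":[0,0,0],"grip":0.03},{"xyz":[0,0,0],"delta_rot":[0,0,0],"grip":0.03},{"xyz":[0,0,0],"delta_rot":[0,0,0],"grip":0.03}]'>/dev/null; python3 st.py
for i in 1 2; do python3 -m crank '[{"xyz":[0,0,0.0002],"delta_rot":[0,0,5],"grip":0.03},{"xyz":[0,0,0.0002],"delta_rot":[0,0,10],"grip":0.03},{"xyz":[0,0,0.0002],"delta_rot":[0,0,10],"grip":0.03},{"xyz":[0,0,0.0002],"delta_rot":[0,0,10],"grip":0.03}]'>/dev/null; python3 st.py; done
```

```text
t 29.15 pos [ 0.636  -0.0503  0.0558] yaw 43.93 q7 0.31 F_tool [ 0.3 -0.7 -0.1] M_tool [-0.086  0.114 -0.024] tau7 0.951 open 0.0599
t 29.65 pos [ 0.6376 -0.0502  0.0585] yaw 43.97 q7 0.31 F_tool [-1.2 -0.3 -5.6] M_tool [ 0.022 -0.114 -0.042] tau7 -0.01 open 0.0339
t 30.15 pos [ 0.6376 -0.0502  0.058 ] yaw 34.12 q7 0.19 F_tool [-1.3 -0.6 -5.8] M_tool [-0.014 -0.25  -0.009] tau7 -0.008 open 0.0334
t 30.65 pos [ 0.6375 -0.0503  0.0577] yaw 24.2 q7 0.06 F_tool [-1.5 -0.1 -6. ] M_tool [-0.044 -0.227 -0.011] tau7 -0.023 open 0.0335
```

```bash
for i in 1 2; do python3 -m crank '[{"xyz":[0,0,0.0003],"delta_rot":[0,0,5],"grip":0.03},{"xyz":[0,0,0.0003],"delta_rot":[0,0,8],"grip":0.03},{"xyz":[0,0,0.0003],"delta_rot":[0,0,8],"grip":0.03},{"xyz":[0,0,0.0003],"delta_rot":[0,0,8],"grip":0.03}]'>/dev/null; python3 st.py; done
```

```text
t 31.15 pos [ 0.6375 -0.0503  0.0575] yaw 16.21 q7 -0.04 F_tool [-2.2  0.2 -8.6] M_tool [-0.13  -0.393 -0.105] tau7 -0.091 open 0.0334
t 31.65 pos [ 0.6375 -0.0503  0.0573] yaw 8.22 q7 -0.14 F_tool [-3.  -0.1 -8.8] M_tool [-0.14  -0.453 -0.112] tau7 -0.152 open 0.0334
```

```bash
python3 -m crank '[{"xyz":[0,0,-0.0003],"delta_rot":[0,0,3],"grip":0.03},{"xyz":[0,0,-0.0003],"delta_rot":[0,0,6],"grip":0.03},{"xyz":[0,0,-0.0003],"delta_rot":[0,0,6],"grip":0.03},{"xyz":[0,0,-0.0003],"delta_rot":[0,0,6],"grip":0.03},{"xyz":[0,0,-0.0003],"delta_rot":[0,0,6],"grip":0.03}]'>/dev/null; python3 st.py
```

```text
t 32.27 pos [ 0.6374 -0.0504  0.0572] yaw 2.13 q7 -0.21 F_tool [-1.   0.7 -7.2] M_tool [-0.256 -0.226 -0.162] tau7 -0.182 open 0.0332
```

Nut3 is snug at 0.18. There is time to probe nuts 0, 1 and 2 with small turns in case they eased.

```bash
python3 -m crank '[{"xyz":[0,0,0],"delta_rot":[0,0,0],"grip":0.06},{"xyz":[0,0,0],"delta_rot":[0,0,0],"grip":0.06},{"xyz":[0,0,0],"delta_rot":[0,0,0],"grip":0.06},{"xyz":[0,0,-0.05],"delta_rot":[0,0,0],"grip":0.06},{"xyz":[-0.004,-0.055,-0.055],"delta_rot":[0,0,-28],"grip":0.06},{"xyz":[-0.0073,-0.1096,-0.05],"delta_rot":[0,0,-28],"grip":0.06},{"xyz":[-0.0073,-0.1096,-0.028],"delta_rot":[0,0,-28],"grip":0.06},{"xyz":[-0.0073,-0.1096,0],"delta_rot":[0,0,-28],"grip":0.06},{"xyz":[-0.0073,-0.1096,0],"delta_rot":[0,0,-28],"grip":0.06}]'>/dev/null; python3 st.py
python3 -m crank '[{"xyz":[0,0,0],"delta_rot":[0,0,0],"grip":0.03},{"xyz":[0,0,0],"delta_rot":[0,0,0],"grip":0.03},{"xyz":[0,0,0],"delta_rot":[0,0,0],"grip":0.03},{"xyz":[0,0,0],"delta_rot":[0,0,0],"grip":0.03}]'>/dev/null; python3 st.py
python3 -m crank '[{"xyz":[0,0,0],"delta_rot":[0,0,2],"grip":0.03},{"xyz":[0,0,0],"delta_rot":[0,0,4],"grip":0.03},{"xyz":[0,0,0],"delta_rot":[0,0,4],"grip":0.03},{"xyz":[0,0,0],"delta_rot":[0,0,4],"grip":0.03},{"xyz":[0,0,0],"delta_rot":[0,0,4],"grip":0.03}]'>/dev/null; python3 st.py
```

```text
t 33.4 pos [0.6249 0.0589 0.0553] yaw 30.02 q7 -0.03 F_tool [-0.7  0.3  0.2] M_tool [-0.051  0.074  0.015] tau7 -0.138 open 0.0597
t 33.9 pos [0.6264 0.0588 0.0577] yaw 29.98 q7 -0.03 F_tool [-1.8  0.8 -5.9] M_tool [-0.109 -0.337 -0.027] tau7 -0.0 open 0.0335
t 34.52 pos [0.6264 0.0588 0.0577] yaw 26.01 q7 -0.08 F_tool [-2.2  1.1 -6. ] M_tool [-0.122 -0.412 -0.122] tau7 -0.188 open 0.0333
```

```bash
python3 -m crank '[{"xyz":[0,0,0],"delta_rot":[0,0,0],"grip":0.06},{"xyz":[0,0,0],"delta_rot":[0,0,0],"grip":0.06},{"xyz":[0,0,0],"delta_rot":[0,0,0],"grip":0.06},{"xyz":[0,0,-0.05],"delta_rot":[0,0,0],"grip":0.06},{"xyz":[-0.052,0.024,-0.055],"delta_rot":[0,0,-4],"grip":0.06},{"xyz":[-0.104,0.048,-0.055],"delta_rot":[0,0,-4],"grip":0.06},{"xyz":[-0.141,0.0644,-0.05],"delta_rot":[0,0,-4],"grip":0.06},{"xyz":[-0.141,0.0644,-0.028],"delta_rot":[0,0,-4],"grip":0.06},{"xyz":[-0.141,0.0644,0],"delta_rot":[0,0,-4],"grip":0.06},{"xyz":[-0.141,0.0644,0],"delta_rot":[0,0,-4],"grip":0.06}]'>/dev/null; python3 st.py
python3 -m crank '[{"xyz":[0,0,0],"delta_rot":[0,0,0],"grip":0.03},{"xyz":[0,0,0],"delta_rot":[0,0,0],"grip":0.03},{"xyz":[0,0,0],"delta_rot":[0,0,0],"grip":0.03},{"xyz":[0,0,0],"delta_rot":[0,0,0],"grip":0.03}]'>/dev/null; python3 st.py
python3 -m crank '[{"xyz":[0,0,0],"delta_rot":[0,0,2],"grip":0.03},{"xyz":[0,0,0],"delta_rot":[0,0,4],"grip":0.03},{"xyz":[0,0,0],"delta_rot":[0,0,4],"grip":0.03},{"xyz":[0,0,0],"delta_rot":[0,0,4],"grip":0.03},{"xyz":[0,0,0],"delta_rot":[0,0,4],"grip":0.03}]'>/dev/null; python3 st.py
```

```text
t 35.77 pos [ 0.5268 -0.0605  0.0557] yaw 30.01 q7 0.09 F_tool [ 0.8 -0.1  0.1] M_tool [-0.007  0.083 -0.007] tau7 -0.265 open 0.0601
t 36.27 pos [ 0.5277 -0.0609  0.0576] yaw 29.99 q7 0.09 F_tool [-0.8 -0.2 -6.7] M_tool [-0.043 -0.327 -0.   ] tau7 0.0 open 0.0335
t 36.9 pos [ 0.5278 -0.0609  0.0575] yaw 26.02 q7 0.04 F_tool [-2.8  0.5 -6.8] M_tool [-0.12  -0.382 -0.214] tau7 -0.188 open 0.0335
```

```bash
python3 -m crank '[{"xyz":[0,0,0],"delta_rot":[0,0,0],"grip":0.06},{"xyz":[0,0,0],"delta_rot":[0,0,0],"grip":0.06},{"xyz":[0,0,0],"delta_rot":[0,0,0],"grip":0.06},{"xyz":[0,0,-0.05],"delta_rot":[0,0,0],"grip":0.06},{"xyz":[0.019,-0.052,-0.055],"delta_rot":[0,0,-4],"grip":0.06},{"xyz":[0.0378,-0.103,-0.05],"delta_rot":[0,0,-4],"grip":0.06},{"xyz":[0.0378,-0.103,-0.028],"delta_rot":[0,0,-4],"grip":0.06},{"xyz":[0.0378,-0.103,0],"delta_rot":[0,0,-4],"grip":0.06},{"xyz":[0.0378,-0.103,0],"delta_rot":[0,0,-4],"grip":0.06}]'>/dev/null; python3 st.py
python3 -m crank '[{"xyz":[0,0,0],"delta_rot":[0,0,0],"grip":0.03},{"xyz":[0,0,0],"delta_rot":[0,0,0],"grip":0.03},{"xyz":[0,0,0],"delta_rot":[0,0,0],"grip":0.03},{"xyz":[0,0,0],"delta_rot":[0,0,0],"grip":0.03}]'>/dev/null; python3 st.py
python3 -m crank '[{"xyz":[0,0,0],"delta_rot":[0,0,2],"grip":0.03},{"xyz":[0,0,0],"delta_rot":[0,0,4],"grip":0.03},{"xyz":[0,0,0],"delta_rot":[0,0,4],"grip":0.03},{"xyz":[0,0,0],"delta_rot":[0,0,4],"grip":0.03},{"xyz":[0,0,0],"delta_rot":[0,0,4],"grip":0.03}]'>/dev/null; python3 st.py
```

```text
t 38.02 pos [0.5155 0.0487 0.0557] yaw 30.05 q7 -0.12 F_tool [-1.5  0.9  0.1] M_tool [-0.08   0.037  0.005] tau7 -0.27 open 0.06
t 38.52 pos [0.5166 0.0481 0.0576] yaw 29.97 q7 -0.12 F_tool [-2.1 -0.2 -6.6] M_tool [-0.179 -0.325  0.004] tau7 0.004 open 0.0335
t 39.15 pos [0.5166 0.0481 0.0575] yaw 26.01 q7 -0.16 F_tool [-2.7  1.3 -7.3] M_tool [-0.255 -0.36  -0.224] tau7 -0.186 open 0.0334
```

All four hold 0.18–0.2. I'll release, rise above the centre, and take a last look.

```bash
python3 -m crank '[{"xyz":[0,0,0],"delta_rot":[0,0,0],"grip":0.06},{"xyz":[0,0,0],"delta_rot":[0,0,0],"grip":0.06},{"xyz":[0,0,0],"delta_rot":[0,0,0],"grip":0.06},{"xyz":[0,0,-0.05],"delta_rot":[0,0,0],"grip":0.06},{"xyz":[0,0,-0.1],"delta_rot":[0,0,0],"grip":0.06},{"xyz":[0.0329,0.0704,-0.143],"delta_rot":[0,0,-18],"grip":0.06},{"xyz":[0.0329,0.0704,-0.143],"delta_rot":[0,0,-18],"grip":0.06},{"xyz":[0.0329,0.0704,-0.143],"delta_rot":[0,0,-18],"grip":0.06},{"xyz":[0.0329,0.0704,-0.143],"delta_rot":[0,0,-18],"grip":0.06}]'>/dev/null; python3 st.py
sed 's#pics/w1#pics/w2#; s/0.079,0.097/0.074,0.095/' look.py > look2.py; cp pics/w1.npy pics/wa.npy; sed -i 's#pics/w1.npy#pics/w2.npy#' look2.py
cat >> look2.py <<'E'
m=np.hypot(X[...,0]-.577,X[...,1])<.062
m&=(np.hypot(X[...,0]-.577,X[...,1])>.03)&(X[...,2]>.03)&(X[...,2]<.055)
A=X[m]; A2=np.c_[A[:,:2]-[.577,0],np.ones(len(A))]; k=np.linalg.lstsq(A2,A[:,2],rcond=None)[0]; print("cover plane slopes, height",k)
E
python3 look2.py
```

```text
t 40.27 pos [5.758e-01 2.000e-04 1.992e-01] yaw 43.9 q7 0.34 F_tool [-0.5 -0.1 -0.1] M_tool [-0.098  0.1   -0.003] tau7 0.059 open 0.0598
40.275 [ 0.2561  0.4869 -0.5053  1.9431  0.3226  0.7929  0.3368] [0.5758 0.0002 0.1992]
[[ 0.7206  0.6934 -0.0018]
 [ 0.6934 -0.7206  0.0003]
 [-0.0011 -0.0014 -1.    ]] 0.05984132918059185 [-0.0016 -0.1398  0.003 ] [-0.4151 -0.3045  0.0551]
(0.5172039794921875, 0.04875814819335938, 17.433109283447266, np.float64(0.08420222939422428), array([0.517 , 0.0488]), array([308.6128, 147.0935]), np.int64(1348))
(0.626009765625, 0.05999545669555664, 17.89608383178711, np.float64(0.08415232467128166), array([0.6244, 0.06  ]), array([407.0514, 226.1751]), np.int64(1285))
(0.5284432373046875, -0.06036716842651367, 18.064167022705078, np.float64(0.0842449236219677), array([ 0.5282, -0.0586]), array([234.703 , 246.8094]), np.int64(1249))
(0.6371365356445312, -0.04961117172241211, 18.017759323120117, np.float64(0.08432067740006267), array([ 0.6359, -0.0476]), array([330.1132, 314.942 ]), np.int64(1051))
(array([ 0.5772, -0.0003]), np.float64(0.10133936862011103), array([[ 0.6264,  0.06  ],
       [ 0.5169,  0.0488],
       [ 0.528 , -0.0606],
       [ 0.6375, -0.0495]]), array([[-0.0003,  0.    ],
       [ 0.0003, -0.0001],
       [ 0.0004,  0.0002],
       [-0.0003, -0.0002]]))
cover plane slopes, height [ 0.0015 -0.0021  0.042 ]
```

View pics/w2.png

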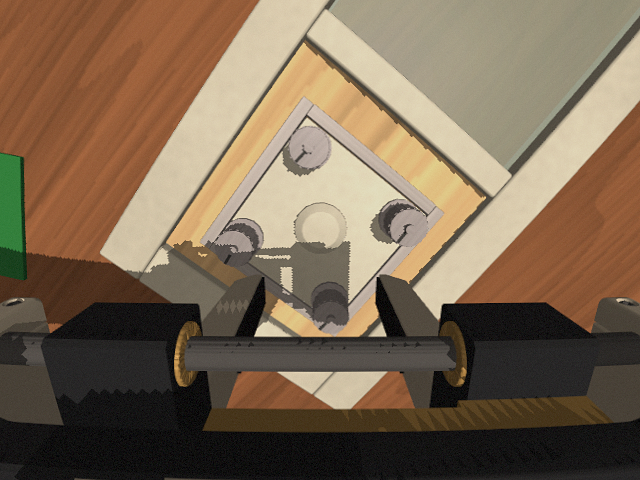

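The wrist picture shows the nuts at (309,147), (407,226), (235,247) and (330,315), each turned. All four heads are level at 84.2 mm, the cover is level to about 0.003 rad, and the gripper is free. Handing in.

```bash
python3 -c "
from plant import job; print(job.finish_job())"
```

```text
the job is handed in; nothing more can be done
None
```

I tightened the four nuts in two rounds, in star order 0–2 then 1–3, and handed the job in at about 40 s; it reported no verdict.

- **First round:** each nut got about 45° with no load felt. One mistyped row may have given nut0 up to 10° more as the fingers opened.
- **Second round:** the nuts ended snug, holding 0.20 (nut0), 0.19 (nut2), 0.19 (nut1) and 0.18 N m (nut3), by the joint-7 torque. The noisier wrist moment mostly agreed within 0.03.
- **Extra probes:** small 4° probes showed no nut had eased, with about 0.18–0.19 N m on nut0 (after nut2, and again at the end), nut2 and nut1. I did not probe nut3 again after tightening it.
- **Last look:** all four heads stood level at 84.2 mm, 3.2–3.9 mm lower than at the start. The cover was level to about 0.003 rad, its top at roughly 42 mm against 44 mm given at the start. The gripper was open and clear, and no other object was touched.

The top and wrist cameras disagreed by about 2 mm on the nut positions. I started from the mean, then corrected by the forces felt when gripping. I never measured the clamp forces directly; I judged them only from the moments.

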